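Prop open the counterweighted parts bin and put the pin punch away

ROBOT

A 7-joint arm with a two-finger parallel gripper is mounted at the origin on the work surface. World frame = base frame: x ahead of the robot, y to its left, z up, the work surface at z = 0. Lengths are in m, angles in rad, forces in N, time in s.
With the tool pointing down it reaches from about 0.4 to 0.85 m from the base axis. Payload 10.4 kg.
Tool frame: the origin (TCP) lies between the finger pads; the fingertips stand 25 mm ahead of it and the grasp point (between the pads) lies 6 mm ahead of it; y points along the fingers, z is the direction in which the jaws open and shut, and the axes are right-handed (so a half turn about y gives the same grasp; the last joint's range is limited). The gripper opens to 85 mm and grips with 20 to 120 N. Pads are 22 mm wide; open, the fingers measure 114 mm over their backs; the gripper's body (76 mm by 85 mm) begins 54 mm behind the grasp point. The pads swing forward as they close: fully open they stand 13 mm farther back than shut.
Start: joints at [-0.023, 0.332, -0.065, 1.46, 0.022, 1.35, -0.088], TCP at [0.625, 0, 0.256] pointing down, gripper open.
Joint ranges: [-2.6, 2.6], [-0.5, 2.12], [-1.47, 1.34], [0.16, 2.42], [-1.27, 4.41], [0.06, 2.06], [-2.6, 2.6]. Speed limits (rad/s): [2.22, 2.22, 2.79, 2.79, 3.14, 3.14, 3.14].

INTERFACE

Orientations are given as a 3x3 rotation matrix whose columns are the frame's x, y, z axes.
In Python, from workcell import status, read_camera, close_job gives the robot as it stands.
- The arm moves only by the shell command python3 -m crank 'ROWS' [FORCE]. ROWS is JSON, one flat list of numbers, 5 for each row, row after row: the opening, from -1 (shut) to 1 (fully open), then the shift along the tool's x, y, z in m, then the turn about the tool's y in rad. A call has 1 to 10 rows; each row shifts and turns the commanded pose from where the row before left it, along the tool's axes as they then stand; what a row does not reach is not made up. A row lasts 1/8 s, in which the tool goes at most 62.5 mm and 10.7 degrees, less where a joint would pass 70% of its speed; a pose out of reach is approached as far as the arm can. A call with a gripper value outside its range is refused whole. The fingers move at their own pace and stop on an object; FORCE is the grip in N (left out, the last holds). Time passes only in rows, so rows that do not move let the fingers close. It gives the time, the measured TCP pose, the force and the opening at its end, in the units of the state.
- status.get_obs(): the state, without advancing time (a new reading comes with each control period).
- read_camera(name): name is "scene" or "side" or "wrist"; returns a dict with "pixels" (480x640x3 uint8, red, green, blue), "mtx" (3x3 intrinsics, pixels), "rvec" (rotation vector, rad) and "tvec" (3), from world to camera coordinates, as OpenCV has them. Camera axes: x right, y down, z forward; pixel columns grow to the right and rows downward; lengths in m; the calibration is good to about 2 mm. A picture is of the moment at which its call begins. There is no depth.
- close_job(): hands the job in, once; it reports no verdict.
The state is a dict: "time": time; "joint_pos": joint angles; "qvel": joint speeds; "tau": joint torques, N m; "ee_pos": TCP position; "tcp_rot": TCP orientation; "contact_force": force on the tool from outside, world axes, zero at the start; "moment": the same for the moment, N m; "gripper_width": finger opening in m.
Only numpy, scipy, OpenCV 4.12 (cv2) and the standard library are available. Lean on these libraries where they do the work, as an engineer would, in place of code of your own. Each camera call takes 0.05 s, during which the arm holds its last target. There are 200 camera calls.

TASK

Put the pin punch away in the yellow parts bin. First lift the bin's counterweighted lid by its steel handle past its balance point and guide it gently down, keeping hold until you feel the counterweight sit on its rest, then let go so that it stays open by itself: don't let it swing or drop, and don't force the weight against the rest. Then lay the punch inside the bin rather than dropping it in, leaving the lid open and everything else on the bench where it is.

Things in the scene. Friction and masses are not known exactly. Their poses are not given: they have to be found in the camera images.
- bin: Fixed yellow open tray (150 mm in x, 220 in y, walls 5) on a 30 mm plywood base that runs on 125 mm behind it. Origin: on the bench under the tray's centre; x points from the handle side to the hinge side, z up. Tray floor 35 mm, rim 90 mm above the bench. With the lid open, a hand reaching over 70 mm behind the tray's centre just above the rim would bump the lid.
- lid (a joint): Lid angle, rad: 0 shut (as at the start, or nearly), 1.57 upright, growing as it opens up and away from the handle side. It falls shut below a balance angle of 0.6 to 0.95 (unknown) and falls open beyond it, with hardly any hinge friction, until the counterweight lands on its rest at an angle of 1.66 to 2.06 that differs each time and must be felt.
- lid_hinge (a point): Middle of the lid's hinge axis, which runs along the bin's y axis 81 mm behind the tray's centre, 94 mm above the bench. The yellow lid is 220 mm wide and 6 mm thick, about 0.3 kg.
- handle (a point): Middle of the steel handle bar: 10 mm thick round bar along the bin's y axis, 100 mm clear between its two side arms, in the lid's plane, 190 mm from the hinge axis (40 mm beyond the tray's front face, so a finger fits between bar and tray). It moves with the lid on a circle about the hinge.
- weight: Counterweight: dark steel cylinder, 32 mm thick, 70 mm long, about 0.3 kg (differs), origin at its centre, clamped on a bar 82 to 98 mm from the hinge axis. It comes down behind the bin on a sprung, rubber-topped rest of unreported height. The rest gives about 1 mm per 7 N. Pushing the handle on once the weight is down puts about twice that push on the rest.
- punch_center (a point): Loose steel pin punch lying on the bench, 100 mm long: a square body 62 mm long, 12 by 12 mm, then a thinner nose and pin, 38 mm, towards +x of this frame (x along the punch, z up). The point is where to grip it: in the body, 38 mm from the butt end, 62 mm from the pin's tip, 6 mm above the underside. 60 to 100 g. It starts on either side of the bin.
- mug: Loose bystander, to be left alone: grey mug with three screwdrivers, 80 mm across, 180 mm high with them; origin at the centre of its underside.
- square: Loose bystander, to be left alone: silver aluminium set square lying flat, 150 by 130 mm, 5 mm thick, origin on the bench under the middle of its long leg.
- hook: Loose bystander, to be left alone: white plastic hook, 60 mm long, 37 mm high, lying on its plate; it lies on the side of the bin opposite the punch; origin at the centre of its underside.
- glue: Loose bystander, to be left alone: white glue bottle, 52 mm across, 130 mm high; origin at the centre of its underside.
- hammer: Loose bystander, to be left alone: hammer lying flat, about 300 mm long; origin at the centre of its underside.
- tape: Loose bystander, to be left alone: orange tape measure, 65 by 35 mm, 62 mm high; origin at the centre of its underside.
- screws: Loose bystander, to be left alone: glass jar of screws, 60 mm across, 50 mm high; origin at the centre of its underside.
Things that resemble listed ones, but are neither listed nor needed, are in the scene too. Of the things like the part that bears punch_center, leave any that is green or white; of the rest the smaller one is meant.

How it is judged:
By the outcome, as a careful person would: the job done as asked, in the order asked, and still so for the second after the job is handed in, with the robot touching nothing.
It also fails if it takes over 67 s, if anything falls off the work surface, if the arm or the gripper's body presses on something with over 40 N, if the wrist force passes 120 N, or if a joint passes its speed limit or range.

## Working session

There is one attempt and no reset: what is moved stays moved. The work goes in short steps, Python scripts to look and compute and a shell command to move; the robot and the scene stay as the last step left them, time stands still between calls to the robot, and variables do not carry over. Pictures are saved under pics/ and viewed, about 8 in all and at most 12, crops included, and the job is handed in when it is done.

```bash
mkdir -p pics; ls; python3 - <<'E'
from workcell import status, read_camera
import cv2, json, numpy as np
o=status.get_obs(); print({k:np.round(v,3).tolist() for k,v in o.items()})
for n in("scene","side"):
    c=read_camera(n); cv2.imwrite(f"pics/{n}0.png",c["pixels"][:,:,::-1])
    np.savez(f"{n}0.npz",**c)
    print(n,np.round(c["mtx"],1).tolist(),np.round(c["rvec"],3),np.round(c["tvec"],3))
E
```

```text
pics
{'time': 0.0, 'joint_pos': [-0.023, 0.333, -0.065, 1.461, 0.022, 1.35, -0.088], 'qvel': [-0.001, 0.001, 0.0, -0.001, 0.001, 0.002, -0.0], 'tau': [0.0, -62.545, 0.05, -39.161, 0.016, 0.01, -0.0], 'ee_pos': [0.625, 0.0, 0.256], 'tcp_rot': [[0.0, -0.001, 1.0], [-1.0, -0.0, 0.0], [0.0, -1.0, -0.001]], 'contact_force': [-0.994, -0.562, 0.418], 'moment': [0.009, -0.0, -0.036], 'gripper_width': 0.085}
scene [[482.3, 0.0, 320.9], [0.0, 482.3, 233.3], [0.0, 0.0, 1.0]] [ 1.745  1.722 -0.765] [-0.003 -0.235  2.039]
side [[517.8, 0.0, 313.1], [0.0, 517.8, 242.4], [0.0, 0.0, 1.0]] [ 2.34  -0.343  0.131] [-0.459  0.205  1.247]
```

View pics/scene0.png

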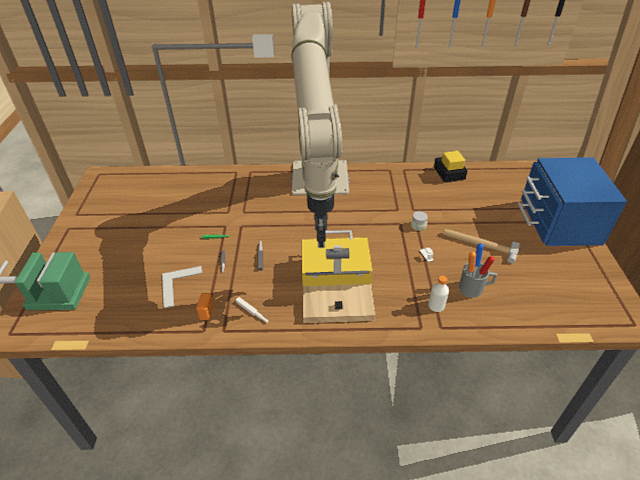

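View pics/side0.png

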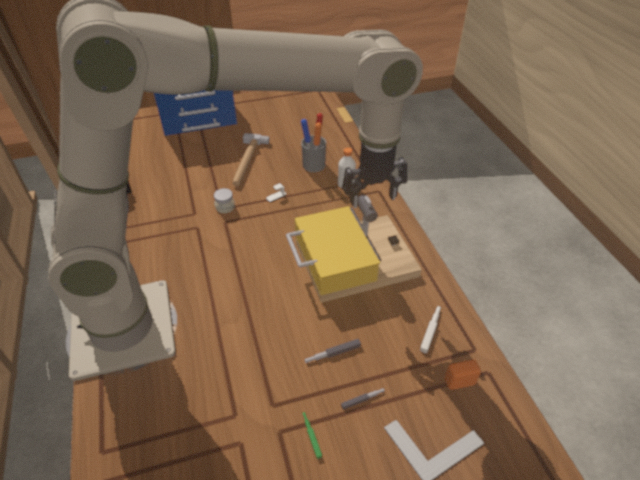

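Things like the punch: scene (261,255)/side (333,352) is grey and larger, scene (223,260)/side (363,398) is grey and smaller, scene (214,237) is green, and scene (252,310) is white. The small grey one fits the description. I'll confirm that in an enlarged crop.

```bash
python3 - <<'E'
import cv2, numpy as np
a=cv2.imread("pics/side0.png")[200:420,280:430]; b=cv2.imread("pics/scene0.png")[225:325,205:385]
A=cv2.resize(a,None,fx=2.7,fy=2.7,interpolation=cv2.INTER_CUBIC)   # 405x594
B1=cv2.resize(b[:50,:70],None,fx=5.5,fy=5.5,interpolation=cv2.INTER_CUBIC) #385x275
B2=cv2.resize(b[:,88:],None,fx=3,fy=3,interpolation=cv2.INTER_CUBIC) #276x300
im=np.zeros((600,800,3),np.uint8); im[:A.shape[0],:A.shape[1]]=A
im[:275,410:795]=B1; im[290:590,410:686]=B2
cv2.imwrite("pics/crop1.png",im)
E
```

```text
(no output)
```

View pics/crop1.png

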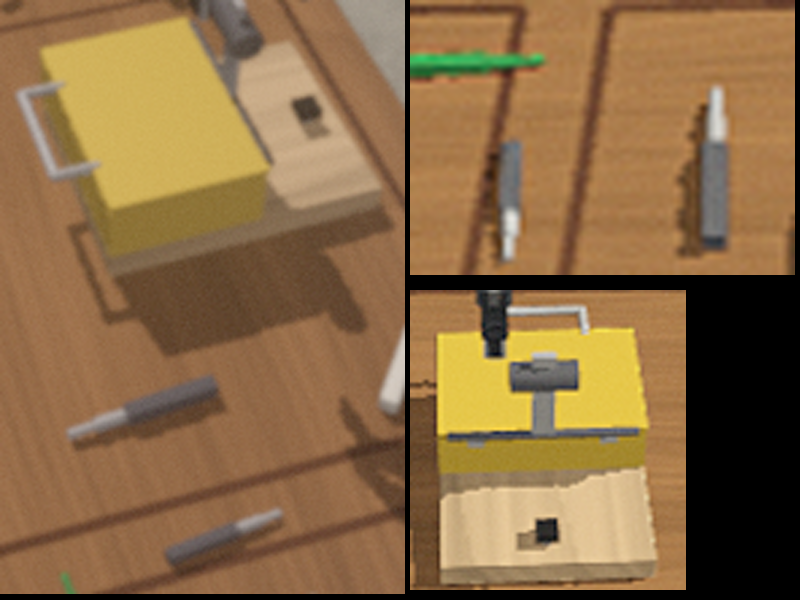

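The upscaled crop confirms it. The shorter grey punch is at side butt (343,406), tip (384,391), with its pin pointing away from the robot. The larger grey one points its pin towards the robot. Next I'll fit the poses.

```bash
cat > h.py <<'E'
import cv2, numpy as np
from scipy.optimize import least_squares
def load(n): return dict(np.load(n))
def proj(c,P): return cv2.projectPoints(np.float64(P).reshape(-1,3),c["rvec"],c["tvec"],c["mtx"],None)[0].reshape(-1,2)
def onplane(c,uv,z):
    R=cv2.Rodrigues(c["rvec"])[0]; C=-R.T@c["tvec"].ravel()
    d=R.T@np.linalg.inv(c["mtx"])@np.array([*uv,1.]); return C+d*(z-C[2])/d[2]
def T(p,P):
    c,s=np.cos(p[2]),np.sin(p[2]); P=np.float64(P); return np.c_[p[0]+c*P[:,0]-s*P[:,1],p[1]+s*P[:,0]+c*P[:,1],P[:,2]]
E
python3 - <<'E'
from h import *
S,D=load("scene0.npz"),load("side0.npz")
d=[(D,(-.109,.055,.094),(287.4,234.8)),(D,(-.109,-.055,.094),(300,265.6)),(S,(-.109,.055,.094),(350.7,232)),
(D,(-.075,.11,.097),(295.6,217.8)),(D,(-.075,-.11,.097),(320.4,277.8)),(D,(.2,-.11,.03),(420.7,268.9)),(D,(.2,.11,.03),(387.4,215.6)),
(S,(.2,-.11,.03),(303.7,318.3)),(S,(.2,.11,.03),(374.7,315.7)),(D,(-.075,-.11,0),(321.5,301.9))]
f=lambda p:np.concatenate([proj(c,T(p,[P]))[0]-uv for c,P,uv in d])
r=least_squares(f,[.7,0,0],loss="soft_l1"); print("bin",r.x.round(4)); print(r.fun.reshape(-1,2).round(1).tolist())
print("handle",T(r.x,[(-.109,0,.094),(.081,0,.094)]).round(4))
for n,c,a,b in(("side",D,(343,405.9),(384.1,390.7)),("scene",S,(223.4,251),(222.8,271.9))):
    A,B=onplane(c,a,.008),onplane(c,b,.006); u=(B-A)/np.linalg.norm(B-A); print(n,A.round(3),B.round(3),np.linalg.norm(B-A).round(3),"grip",(B-.062*u).round(4),"yaw",np.arctan2(u[1],u[0]).round(3))
for n,uv in(("big butt",(261.5,269)),("big tip",(261.2,241)),("green tip",(229,236)),("glue",(438,308)),("hook",(427,257))): print(n,onplane(S,uv,.006).round(3))
E
```

```text
bin [0.5515 0.0462 0.0223]
[[0.6, -0.0], [0.4, -0.8], [-0.8, -0.9], [-0.9, -0.4], [0.4, -0.8], [1.4, -0.0], [0.3, -1.3], [-1.1, -1.5], [0.3, -1.1], [-0.8, 0.5]]
handle [[0.4425 0.0437 0.094 ]
 [0.6325 0.048  0.094 ]]
side [ 0.441 -0.348  0.008] [ 0.538 -0.34   0.006] 0.097 grip [ 0.4761 -0.3452  0.0073] yaw 0.09
scene [ 0.443 -0.346  0.008] [ 0.542 -0.335  0.006] 0.1 grip [ 0.48   -0.3419  0.0072] yaw 0.115
big butt [ 0.53  -0.204  0.006]
big tip [ 0.392 -0.217  0.006]
green tip [ 0.363 -0.337  0.006]
glue [0.708 0.364 0.006]
hook [0.484 0.368 0.006]
```

The bin fit residuals are about 1 px, with the handle at (0.4425, 0.0437, 0.094). I'm moving above the handle.

```bash
python3 -m crank '[-0.435,-0.0087,0,-0.0365,-0.0044, -0.435,-0.0087,0,-0.0365,-0.0044, -0.435,-0.0087,0,-0.0365,-0.0044, -0.435,-0.0087,0,-0.0365,-0.0044, -0.435,-0.0087,0,-0.0365,-0.0044, -0.435,0,0.045,0,0, -0.435,0,0.045,0,0, -0.435,0,0,0,0, -0.435,0,0,0,0]' 20
python3 - <<'E'
from h import *
from workcell import status, read_camera
o=status.get_obs(); print(o["ee_pos"].round(4) if hasattr(o["ee_pos"],"round") else o["ee_pos"],o["gripper_width"],o["contact_force"])
c=read_camera("wrist"); np.savez("wrist0.npz",**c)
P=proj(c,T([.5515,.0462,.0223],[(-.109,.055,.094),(-.109,-.055,.094)])); print(P.round(1))
im=c["pixels"][:,:,::-1].copy()
for p in P: cv2.circle(im,tuple(int(v) for v in p),5,(0,0,255),1)
cv2.imwrite("pics/wrist0.png",im)
E
```

```text
time: 1.23
ee_pos: [0.4429, 0.042, 0.1678]
tcp_rot: [[0.022, 0.001, 1.0], [-1.0, 0.0, 0.022], [-0.0, -1.0, 0.001]]
contact_force: [0.6, 0.7, 0.7]
gripper_width: 0.0241
[0.4429 0.042  0.1678] 0.024094697629786166 [0.62986621 0.69811512 0.74947136]
[[320.8 173.1]
 [321.4 345.8]]
```

View pics/wrist0.png

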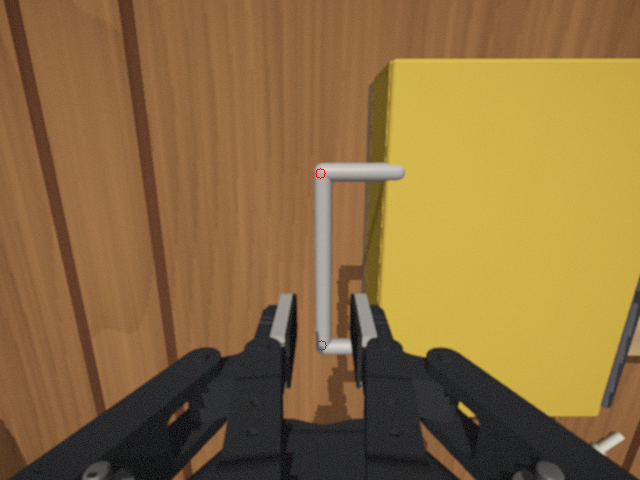

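The wrist view shows the bar at u≈323, v 173–346, within 1.5 mm of the fit and between the fingers. I'll descend and grip it.

```bash
python3 -m crank '[-0.435,-0.0015,0.017,0.001,0, -0.435,0,0.017,0,0, -0.435,0,0.017,0,0, -0.435,0,0.0168,0,0, -0.435,0,0,0,0, -0.435,0,0,0,0]' 20
python3 -m crank '[-1,0,0,0,0,-1,0,0,0,0,-1,0,0,0,0,-1,0,0,0,0]' 20
```

```text
time: 2.02
ee_pos: [0.4441, 0.0436, 0.1]
tcp_rot: [[0.022, 0.002, 1.0], [-1.0, 0.0, 0.022], [-0.0, -1.0, 0.002]]
contact_force: [0.0, 0.3, 0.7]
gripper_width: 0.0236
time: 2.52
ee_pos: [0.4429, 0.0435, 0.0996]
tcp_rot: [[0.022, -0.0, 1.0], [-1.0, -0.0, 0.022], [-0.0, -1.0, -0.0]]
contact_force: [-6.8, 0.0, 10.3]
gripper_width: 0.0092
```

```bash
python3 - <<'E'
import numpy as np
t=np.arange(0,1.61,.05); x=-.19*np.cos(t); z=.19*np.sin(t)
for a,b,c in zip(t[1:],np.diff(x),np.diff(z)): print(f"{a:.2f}: ty {-c*1e3:.1f} tz {b*1e3:.1f}",end=" | ")
E
python3 -m crank '[-1,0,-0.0095,-0.0007,0, -1,0,-0.0094,0.0007,0, -1,0,-0.0094,0.0012,0, -1,0,-0.0094,0.0016,0]'
```

```text
0.05: ty -9.5 tz 0.2 | 0.10: ty -9.5 tz 0.7 | 0.15: ty -9.4 tz 1.2 | 0.20: ty -9.4 tz 1.7 | 0.25: ty -9.3 tz 2.1 | 0.30: ty -9.1 tz 2.6 | 0.35: ty -9.0 tz 3.0 | 0.40: ty -8.8 tz 3.5 | 0.45: ty -8.7 tz 3.9 | 0.50: ty -8.4 tz 4.3 | 0.55: ty -8.2 tz 4.8 | 0.60: ty -8.0 tz 5.2 | 0.65: ty -7.7 tz 5.6 | 0.70: ty -7.4 tz 5.9 | 0.75: ty -7.1 tz 6.3 | 0.80: ty -6.8 tz 6.6 | 0.85: ty -6.4 tz 7.0 | 0.90: ty -6.1 tz 7.3 | 0.95: ty -5.7 tz 7.6 | 1.00: ty -5.3 tz 7.9 | 1.05: ty -4.9 tz 8.1 | 1.10: ty -4.5 tz 8.4 | 1.15: ty -4.1 tz 8.6 | 1.20: ty -3.7 tz 8.8 | 1.25: ty -3.2 tz 8.9 | 1.30: ty -2.8 tz 9.1 | 1.35: ty -2.3 tz 9.2 | 1.40: ty -1.8 tz 9.3 | 1.45: ty -1.4 tz 9.4 | 1.50: ty -0.9 tz 9.5 | 1.55: ty -0.4 tz 9.5 | 1.60: ty 0.0 tz 9.5 | time: 3.02
ee_pos: [0.4463, 0.0436, 0.1371]
tcp_rot: [[0.022, 0.001, 1.0], [-1.0, 0.0, 0.022], [-0.0, -1.0, 0.001]]
contact_force: [5.3, 0.2, -3.2]
gripper_width: 0.0091
```

```bash
python3 -m crank '[-1,0,-0.0093,0.0028,0, -1,0,-0.0091,0.0027,0, -1,0,-0.009,0.003,0, -1,0,-0.0088,0.0035,0]'
python3 -m crank '[-1,0,-0.0087,0.0039,0, -1,0,-0.0084,0.0043,0, -1,0,-0.0082,0.0048,0, -1,0,-0.008,0.0052,0]'
```

```text
time: 3.52
ee_pos: [0.4569, 0.0438, 0.1725]
tcp_rot: [[0.022, -0.003, 1.0], [-1.0, -0.0, 0.022], [0.0, -1.0, -0.003]]
contact_force: [-7.5, 0.9, 0.8]
gripper_width: 0.0093
time: 4.03
ee_pos: [0.474, 0.0442, 0.2059]
tcp_rot: [[0.022, -0.006, 1.0], [-1.0, -0.0, 0.022], [0.0, -1.0, -0.006]]
contact_force: [-16.6, 0.8, 9.0]
gripper_width: 0.0091
```

```bash
python3 -m crank '[-1,0,-0.0084,0.0046,0, -1,0,-0.0081,0.0049,0, -1,0,-0.0071,0.0063,0]'
python3 -m crank '[-1,0,-0.0068,0.0066,0, -1,0,-0.0064,0.007,0, -1,0,-0.0061,0.0073,0]'
```

```text
time: 4.4
ee_pos: [0.4918, 0.0446, 0.2301]
tcp_rot: [[0.022, -0.001, 1.0], [-1.0, 0.0, 0.022], [-0.0, -1.0, -0.001]]
contact_force: [-6.5, 1.0, 4.8]
gripper_width: 0.0088
time: 4.78
ee_pos: [0.5128, 0.0451, 0.2498]
tcp_rot: [[0.022, -0.0, 1.0], [-1.0, 0.0, 0.022], [-0.0, -1.0, -0.0]]
contact_force: [-5.6, 1.1, 3.7]
gripper_width: 0.0093
```

```bash
python3 -m crank '[-1,0,-0.006,0.0074,0, -1,0,-0.0055,0.0076,0, -1,0,-0.005,0.008,0]'
python3 -m crank '[-1,0,-0.0045,0.0084,0, -1,0,-0.0041,0.0086,0, -1,0,-0.0037,0.0088,0]'
```

```text
time: 5.15
ee_pos: [0.5365, 0.0456, 0.2657]
tcp_rot: [[0.022, 0.001, 1.0], [-1.0, 0.0, 0.022], [-0.0, -1.0, 0.001]]
contact_force: [-1.3, 1.8, 1.0]
gripper_width: 0.009
time: 5.52
ee_pos: [0.5623, 0.0462, 0.2777]
tcp_rot: [[0.022, 0.0, 1.0], [-1.0, 0.0, 0.022], [-0.0, -1.0, 0.0]]
contact_force: [1.0, 3.3, -2.5]
gripper_width: 0.0092
```

```bash
python3 -m crank '[-1,-0.0003,-0.003,0.0089,0, -1,0,-0.0026,0.0091,0, -1,0,-0.0022,0.0092,0]'
python3 -m crank '[-1,0,-0.0018,0.0093,0, -1,0,-0.0014,0.0094,0, -1,0,-0.0009,0.0095,0]'
```

```text
time: 5.9
ee_pos: [0.5895, 0.0468, 0.2855]
tcp_rot: [[0.022, 0.0, 1.0], [-1.0, -0.0, 0.022], [0.0, -1.0, 0.0]]
contact_force: [-0.2, 0.6, 2.2]
gripper_width: 0.0091
time: 6.28
ee_pos: [0.6176, 0.0475, 0.2892]
tcp_rot: [[0.022, -0.0, 1.0], [-1.0, -0.0, 0.022], [0.0, -1.0, -0.0]]
contact_force: [-0.0, 0.0, 2.3]
gripper_width: 0.0092
```

```bash
python3 -m crank '[-1,0,-0.0004,0.0065,0, -1,0,-0.0001,0.006,0, -1,0,0,0.006,0]'
python3 -m crank '[-1,0,0.0002,0.004,0, -1,0,0.0002,0.003,0, -1,0,0,0,0]'
python3 -m crank '[-1,0,0.0003,0.003,0, -1,0,0.0003,0.003,0,-1,0,0,0,0]'
```

```text
time: 6.65
ee_pos: [0.6357, 0.0479, 0.2895]
tcp_rot: [[0.022, -0.0, 1.0], [-1.0, -0.0, 0.022], [0.0, -1.0, -0.0]]
contact_force: [0.8, 1.2, -2.1]
gripper_width: 0.0092
time: 7.02
ee_pos: [0.6426, 0.0481, 0.2893]
tcp_rot: [[0.022, 0.0, 1.0], [-1.0, -0.0, 0.022], [0.0, -1.0, 0.0]]
contact_force: [0.7, 1.7, -0.9]
gripper_width: 0.009
time: 7.4
ee_pos: [0.6487, 0.0482, 0.2889]
tcp_rot: [[0.022, 0.0, 1.0], [-1.0, -0.0, 0.022], [0.0, -1.0, 0.0]]
contact_force: [0.5, 1.1, 0.4]
gripper_width: 0.0091
```

```bash
for i in 1; do
python3 -m crank '[-1,0,0.0003,0.003,0,-1,0,0,0,0]' | grep -E 'pos|force'
python3 -m crank '[-1,0,0.0004,0.003,0,-1,0,0,0,0]' | grep -E 'pos|force'
done
```

```text
ee_pos: [0.6516, 0.0483, 0.2886]
contact_force: [1.1, -0.0, 0.4]
ee_pos: [0.6547, 0.0484, 0.2882]
contact_force: [1.1, 0.6, 0.3]
```

```bash
cat > ok.py <<'E'
import sys, numpy as np
from workcell import status
o=status.get_obs(); p=np.array(o["ee_pos"]); f=np.array(o["contact_force"])
th=np.pi-np.arctan2(p[2]-.1,p[0]-.6325); ft=f[0]*np.sin(th)+f[2]*np.cos(th); fr=-f[0]*np.cos(th)+f[2]*np.sin(th)
r=np.hypot(p[2]-.1,p[0]-.6325)
fr=f@[-np.cos(th),0,np.sin(th)]; ft=f@[np.sin(th),0,np.cos(th)]
print(f"t {o['time']:.2f} x {p[0]:.4f} z {p[2]:.4f} th {th:.3f} r {r:.4f} Ft {ft:.1f} Fr {fr:.1f} Fy {f[1]:.1f} w {o['gripper_width']:.4f}"); sys.exit(ft<-0.8)
E
python3 -m crank '[-1,0,0.0003,0.002,0,-1,0,0,0,0]' >/dev/null && python3 ok.py &&
python3 -m crank '[-1,0,0.0003,0.002,0,-1,0,0,0,0]' >/dev/null && python3 ok.py &&
python3 -m crank '[-1,0,0.0003,0.002,0,-1,0,0,0,0]' >/dev/null && python3 ok.py &&
python3 -m crank '[-1,0,0.0003,0.002,0,-1,0,0,0,0]' >/dev/null && python3 ok.py &&
python3 -m crank '[-1,0,0.0004,0.002,0,-1,0,0,0,0]' >/dev/null && python3 ok.py
```

```text
t 8.15 x 0.6566 z 0.2878 th 1.699 r 0.1894 Ft 1.3 Fr 0.1 Fy 0.2 w 0.0088False
```

```bash
sed -i 's/sys.exit(ft<-0.8)/sys.exit(int(ft<-0.8))/' ok.py
python3 -m crank '[-1,0,0.0003,0.002,0,-1,0,0,0,0]' >/dev/null && python3 ok.py &&
python3 -m crank '[-1,0,0.0003,0.002,0,-1,0,0,0,0]' >/dev/null && python3 ok.py &&
python3 -m crank '[-1,0,0.0003,0.002,0,-1,0,0,0,0]' >/dev/null && python3 ok.py &&
python3 -m crank '[-1,0,0.0003,0.002,0,-1,0,0,0,0]' >/dev/null && python3 ok.py &&
python3 -m crank '[-1,0,0.0004,0.002,0,-1,0,0,0,0]' >/dev/null && python3 ok.py &&
python3 -m crank '[-1,0,0.0004,0.002,0,-1,0,0,0,0]' >/dev/null && python3 ok.py
```

```text
t 8.40 x 0.6586 z 0.2876 th 1.709 r 0.1894 Ft 0.6 Fr 1.2 Fy 0.4 w 0.0090
t 8.65 x 0.6606 z 0.2872 th 1.720 r 0.1893 Ft 1.4 Fr 0.5 Fy 0.5 w 0.0091
t 8.90 x 0.6626 z 0.2869 th 1.730 r 0.1893 Ft 0.6 Fr 1.3 Fy 0.3 w 0.0089
t 9.15 x 0.6645 z 0.2865 th 1.741 r 0.1892 Ft 1.2 Fr -0.7 Fy -0.1 w 0.0091
t 9.40 x 0.6666 z 0.2861 th 1.752 r 0.1892 Ft 1.7 Fr -0.0 Fy -0.5 w 0.0089
t 9.65 x 0.6685 z 0.2857 th 1.763 r 0.1892 Ft 1.6 Fr -0.1 Fy -0.0 w 0.0091
```

```bash
python3 -m crank '[-1,0,0.0004,0.002,0,-1,0,0,0,0]' >/dev/null && python3 ok.py &&
python3 -m crank '[-1,0,0.0004,0.002,0,-1,0,0,0,0]' >/dev/null && python3 ok.py &&
python3 -m crank '[-1,0,0.0004,0.002,0,-1,0,0,0,0]' >/dev/null && python3 ok.py &&
python3 -m crank '[-1,0,0.0005,0.002,0,-1,0,0,0,0]' >/dev/null && python3 ok.py &&
python3 -m crank '[-1,0,0.0005,0.002,0,-1,0,0,0,0]' >/dev/null && python3 ok.py &&
python3 -m crank '[-1,0,0.0005,0.002,0,-1,0,0,0,0]' >/dev/null && python3 ok.py &&
python3 -m crank '[-1,0,0.0005,0.002,0,-1,0,0,0,0]' >/dev/null && python3 ok.py &&
python3 -m crank '[-1,0,0.0005,0.002,0,-1,0,0,0,0]' >/dev/null && python3 ok.py
```

```text
t 9.90 x 0.6705 z 0.2853 th 1.773 r 0.1892 Ft 1.0 Fr -0.3 Fy -1.3 w 0.0092
t 10.15 x 0.6726 z 0.2850 th 1.784 r 0.1893 Ft 0.9 Fr -0.8 Fy 0.4 w 0.0093
t 10.40 x 0.6746 z 0.2846 th 1.795 r 0.1893 Ft 0.6 Fr -1.8 Fy 1.2 w 0.0095
t 10.65 x 0.6766 z 0.2842 th 1.806 r 0.1894 Ft 1.0 Fr -1.0 Fy -0.1 w 0.0090
t 10.90 x 0.6786 z 0.2837 th 1.817 r 0.1894 Ft 1.0 Fr 0.4 Fy 0.3 w 0.0088
t 11.15 x 0.6807 z 0.2832 th 1.828 r 0.1894 Ft 0.1 Fr -0.4 Fy -0.0 w 0.0092
t 11.40 x 0.6826 z 0.2826 th 1.839 r 0.1894 Ft 1.1 Fr -0.5 Fy 0.2 w 0.0092
t 11.65 x 0.6846 z 0.2821 th 1.849 r 0.1894 Ft 1.1 Fr -0.1 Fy 0.8 w 0.0092
```

```bash
python3 -m crank '[-1,0,0.0006,0.002,0,-1,0,0,0,0]' >/dev/null && python3 ok.py &&
python3 -m crank '[-1,0,0.0006,0.002,0,-1,0,0,0,0]' >/dev/null && python3 ok.py &&
python3 -m crank '[-1,0,0.0006,0.002,0,-1,0,0,0,0]' >/dev/null && python3 ok.py &&
python3 -m crank '[-1,0,0.0006,0.002,0,-1,0,0,0,0]' >/dev/null && python3 ok.py &&
python3 -m crank '[-1,0,0.0007,0.002,0,-1,0,0,0,0]' >/dev/null && python3 ok.py &&
python3 -m crank '[-1,0,0.0007,0.002,0,-1,0,0,0,0]' >/dev/null && python3 ok.py &&
python3 -m crank '[-1,0,0.0007,0.002,0,-1,0,0,0,0]' >/dev/null && python3 ok.py &&
python3 -m crank '[-1,0,0.0007,0.002,0,-1,0,0,0,0]' >/dev/null && python3 ok.py
```

```text
t 11.90 x 0.6866 z 0.2814 th 1.861 r 0.1893 Ft 0.7 Fr -1.0 Fy 0.2 w 0.0086
t 12.15 x 0.6885 z 0.2808 th 1.871 r 0.1893 Ft 1.0 Fr -0.7 Fy -0.7 w 0.0090
t 12.40 x 0.6905 z 0.2801 th 1.882 r 0.1892 Ft 1.7 Fr -1.8 Fy -0.2 w 0.0089
t 12.65 x 0.6925 z 0.2795 th 1.893 r 0.1892 Ft 1.1 Fr -2.8 Fy 0.6 w 0.0091
t 12.90 x 0.6945 z 0.2789 th 1.905 r 0.1894 Ft 1.4 Fr -2.1 Fy 0.1 w 0.0089
t 13.15 x 0.6965 z 0.2782 th 1.916 r 0.1894 Ft 0.9 Fr -3.7 Fy 0.2 w 0.0094
t 13.40 x 0.6986 z 0.2776 th 1.927 r 0.1894 Ft 0.6 Fr -2.8 Fy 0.5 w 0.0093
t 13.65 x 0.7005 z 0.2768 th 1.938 r 0.1895 Ft 0.8 Fr -2.7 Fy 0.8 w 0.0089
```

```bash
python3 -m crank '[-1,0,0.0009,0.0019,0,-1,0,0,0,0]' >/dev/null && python3 ok.py &&
python3 -m crank '[-1,0,0.0009,0.0019,0,-1,0,0,0,0]' >/dev/null && python3 ok.py &&
python3 -m crank '[-1,0,0.0009,0.0019,0,-1,0,0,0,0]' >/dev/null && python3 ok.py &&
python3 -m crank '[-1,0,0.0009,0.0019,0,-1,0,0,0,0]' >/dev/null && python3 ok.py &&
python3 -m crank '[-1,0,0.0009,0.0018,0,-1,0,0,0,0]' >/dev/null && python3 ok.py &&
python3 -m crank '[-1,0,0.0009,0.0018,0,-1,0,0,0,0]' >/dev/null && python3 ok.py &&
python3 -m crank '[-1,0,0.0009,0.0018,0,-1,0,0,0,0]' >/dev/null && python3 ok.py &&
python3 -m crank '[-1,0,0.0009,0.0018,0,-1,0,0,0,0]' >/dev/null && python3 ok.py
```

```text
t 13.90 x 0.7023 z 0.2762 th 1.948 r 0.1896 Ft -2.0 Fr -2.0 Fy -0.1 w 0.0091
```

```bash
python3 -m crank '[-1,0,0,0,0]' >/dev/null; python3 ok.py
python3 -m crank '[-1,0,0.0004,0.0009,0,-1,0,0,0,0]' >/dev/null; python3 ok.py
```

```text
t 14.03 x 0.7023 z 0.2762 th 1.948 r 0.1895 Ft -1.6 Fr -0.7 Fy 0.4 w 0.0093
t 14.28 x 0.7032 z 0.2759 th 1.953 r 0.1895 Ft -3.2 Fr -0.2 Fy 1.2 w 0.0092
```

```bash
python3 - <<'E'
from h import *
from workcell import read_camera
c=read_camera("scene"); np.savez("scene1.npz",**c); d=read_camera("side")
cv2.imwrite("pics/open1.png",np.hstack([cv2.resize(c["pixels"][200:340,280:400,::-1],None,fx=3.3,fy=3.3),cv2.resize(d["pixels"][130:330,260:430,::-1],(393,462))]))
E
```

```text
(no output)
```

View pics/open1.png

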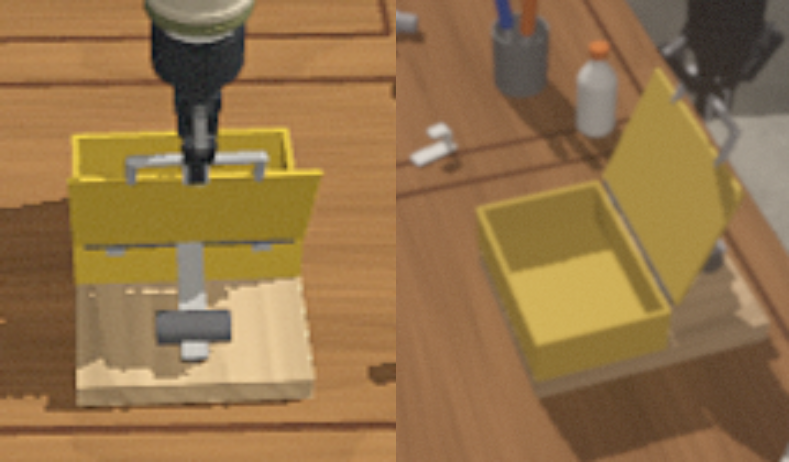

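The image shows the counterweight at (195,327), down on its rest, and the lid leaning back. Tangential force went from +1 N to −3 N, which matches the landing. I'll ease off 1 mm, release and rise.

```bash
python3 -m crank '[-1,0,-0.0004,-0.001,0,-1,0,0,0,0]' >/dev/null; python3 ok.py
python3 -m crank '[-0.7,0,0,0,0,-0.6,0,0,0,0,-0.5,0,0,0,0,-0.4,0,0,0,0,-0.4,0,0,0,0]' >/dev/null; python3 ok.py
python3 -m crank '[-0.4,0,-0.01,0,0,-0.4,0,-0.02,0,0,-0.4,0,-0.03,0,0,-0.4,0,-0.03,0,0]' >/dev/null; python3 ok.py
python3 - <<'E'
from h import *
from workcell import read_camera
a=load("scene1.npz")["pixels"].astype(int); c=read_camera("scene")["pixels"].astype(int)
d=np.abs(c-a).max(2)[250:330,295:385]; print("weight/lid area changed px",(d>40).sum(), np.abs(d).mean())
E
```

```text
t 14.62 x 0.7024 z 0.2762 th 1.949 r 0.1895 Ft 0.2 Fr -0.2 Fy 0.8 w 0.0092
t 15.25 x 0.7023 z 0.2760 th 1.948 r 0.1894 Ft 0.1 Fr -1.0 Fy -0.5 w 0.0256
t 15.75 x 0.7022 z 0.3678 th 1.825 r 0.2767 Ft 0.4 Fr -0.4 Fy -0.9 w 0.0257
weight/lid area changed px 77 5.438888888888889
```

```bash
python3 -m crank '[-0.4,0.0485,0,-0.0291,0,-0.4,0.0485,0,-0.0291,0,-0.4,0.0485,0,-0.0291,0,-0.4,0.0485,0,-0.0291,0,-0.4,0.0485,0,-0.0291,0,-0.4,0.0485,0,-0.0291,0,-0.4,0.0485,0,-0.0291,0,-0.4,0.0485,0,-0.0291,0,-0.06,0,0,0,0]'
python3 -m crank '[-0.06,0,0.026,0,0.166,-0.06,0,0.026,0,0.166,-0.06,0,0.026,0,0.166,-0.06,0,0.026,0,0.166,-0.06,0,0.026,0,0.166,-0.06,0,0.026,0,0.166,-0.06,0,0.026,0,0.166,-0.06,0,0.026,0,0.166,-0.06,0,0.024,0,0.166,-0.06,0,0,0,0]'
python3 - <<'E'
from h import *
from workcell import read_camera
c=read_camera("wrist"); np.savez("wrist1.npz",**c)
im=c["pixels"][:,:,::-1].copy(); u=np.array([np.cos(.1),np.sin(.1),0]); g=np.array([.478,-.3435,.006])
P=proj(c,[g,g+.062*u,g-.038*u]); print(P.round(1))
for p in P: cv2.circle(im,tuple(int(v) for v in p),4,(0,0,255),1)
cv2.imwrite("pics/wrist1.png",im)
E
```

```text
time: 16.92
ee_pos: [0.4747, -0.3484, 0.367]
tcp_rot: [[0.014, 0.0, 1.0], [-1.0, -0.002, 0.014], [0.002, -1.0, -0.0]]
contact_force: [0.4, 1.0, 0.4]
gripper_width: 0.04
time: 18.18
ee_pos: [0.4779, -0.3423, 0.1329]
tcp_rot: [[-0.995, -0.002, 0.101], [-0.101, 0.002, -0.995], [0.002, -1.0, -0.002]]
contact_force: [-0.5, 1.1, 1.1]
gripper_width: 0.0401
[[324.9 242.6]
 [325.1 157. ]
 [324.8 289. ]]
```

View pics/wrist1.png

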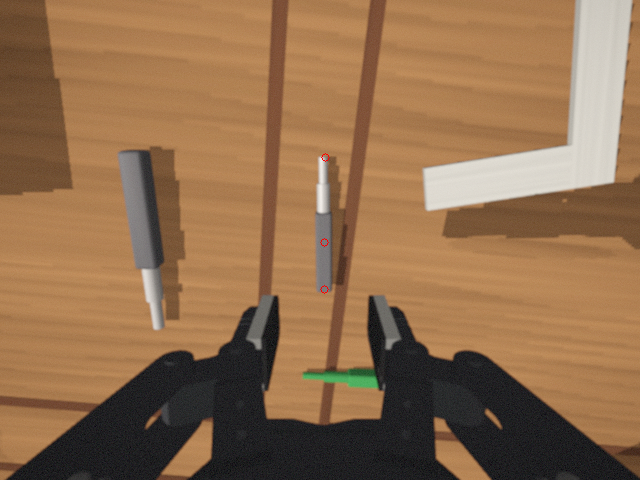

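The wrist view shows the punch butt at (324,291), tip at (324,157) and the fit marks on it. The green and larger punches are clear of the fingers. I'll descend and grip.

```bash
python3 -m crank '[-0.3,0,0.03,0.001,0,-0.3,0,0.03,0,0,-0.3,0,0.025,0,0,-0.3,0,0.012,0,0,-0.3,0,0.006,0,0,-0.3,0,0,0,0]'
python3 -m crank '[-1,0,0,0,0,-1,0,0,0,0,-1,0,0,0,0,-1,0,0,0,0]' 40
```

```text
time: 18.98
ee_pos: [0.4786, -0.3448, 0.0317]
tcp_rot: [[-0.995, 0.001, 0.099], [-0.099, -0.0, -0.995], [-0.001, -1.0, 0.0]]
contact_force: [-0.2, 0.4, 0.2]
gripper_width: 0.0298
time: 19.48
ee_pos: [0.4787, -0.3449, 0.0321]
tcp_rot: [[-0.995, 0.002, 0.099], [-0.099, -0.001, -0.995], [-0.001, -1.0, 0.001]]
contact_force: [-0.3, -0.0, 6.6]
gripper_width: 0.01
```

The grip is shallow, so I'll reopen, lower 4 mm and regrip.

```bash
python3 -m crank '[-0.5,0,0,-0.0005,0,-0.5,0,0.002,0,0,-0.5,0,0.002,0,0,-0.5,0,0,0,0]' | grep -E "pos|force|width"
python3 -m crank '[-1,0,0,0,0,-1,0,0,0,0,-1,0,0,0,0,-1,0,0,0,0]' 50| grep -E "pos|force|width"
python3 -m crank '[-1,0,-0.005,0,0,-1,0,-0.01,0,0,-1,0,-0.03,0,0,-1,0,-0.04,0,0,-1,0,-0.04,0,0,-1,0,-0.04,0,0,-1,0,-0.04,0,0,-1,0,0,0,0]'
python3 - <<'E'
from h import *
from workcell import read_camera
c=read_camera("wrist"); d=read_camera("scene"); np.savez("scene2.npz",**d)
cv2.imwrite("pics/held.png",np.hstack([cv2.resize(c["pixels"][100:460,160:500,::-1],(400,424)),cv2.resize(d["pixels"][190:330,280:412,::-1],(400,424))]))
E
```

```text
ee_pos: [0.4779, -0.344, 0.0267]
contact_force: [0.5, 0.1, -0.4]
gripper_width: 0.0212
ee_pos: [0.4781, -0.3441, 0.0271]
contact_force: [0.5, -0.5, -0.2]
gripper_width: 0.0102
time: 21.48
ee_pos: [0.4792, -0.3451, 0.2363]
tcp_rot: [[-0.995, 0.006, 0.098], [-0.098, -0.003, -0.995], [-0.006, -1.0, 0.004]]
contact_force: [0.4, -0.5, -1.5]
gripper_width: 0.01
```

View pics/held.png

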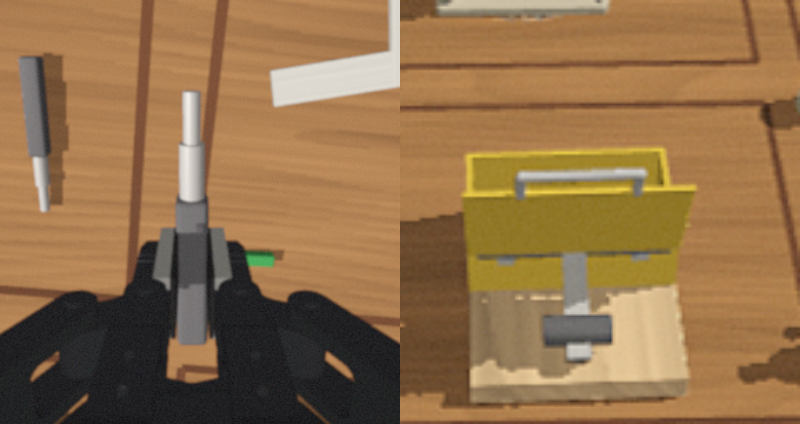

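The picture shows the punch held level, body between the pads at (192,270) and pin forward. The lid stays open with its weight at (577,330). I'll carry the punch over the bin.

```bash
python3 -m crank '[-1,-0.0098,0,-0.0383,0,-1,-0.0098,0,-0.0383,0,-1,-0.0098,0,-0.0383,0,-1,-0.0098,0,-0.0383,0,-1,-0.0098,0,-0.0383,0,-1,-0.0098,0,-0.0383,0,-1,-0.0098,0,-0.0383,0,-1,-0.0098,0,-0.0383,0,-1,-0.0098,0,-0.0383,0,-1,-0.0098,0,-0.0383,0]' >/dev/null
python3 -m crank '[-1,0,0,0,0,-1,0,0.03,0,0,-1,0,0.03,0,0,-1,0,0,0,0]'
```

```text
time: 23.32
ee_pos: [0.5359, 0.0456, 0.1693]
tcp_rot: [[-0.995, -0.006, 0.098], [-0.098, -0.001, -0.995], [0.006, -1.0, 0.001]]
contact_force: [-0.1, -0.4, 0.1]
gripper_width: 0.0102
```

```bash
python3 -m crank '[-1,0,0.025,0,0,-1,0,0.025,0,0,-1,0,0.025,0,0,-1,0,0.018,0,0,-1,0,0.006,0,0,-1,0,0,0,0,-1,0,0,0,0]' | grep -E "pos|force|width"
python3 -m crank '[-1,0,0.0025,0,0,-1,0,0,0,0]'| grep -E "pos|force|width"
```

```text
ee_pos: [0.5385, 0.0468, 0.074]
contact_force: [0.9, -0.1, -0.8]
gripper_width: 0.0103
ee_pos: [0.5379, 0.0467, 0.0706]
contact_force: [-0.2, -0.2, -1.1]
gripper_width: 0.0106
```

```bash
for k in 1; do
python3 -m crank '[-1,0,0.003,0,0,-1,0,0,0,0]'| grep -E "pos|force"
python3 -m crank '[-1,0,0.003,0,0,-1,0,0,0,0]'| grep -E "pos|force"
python3 -m crank '[-1,0,0.0015,0,0,-1,0,0,0,0]'| grep -E "pos|force"
done
```

```text
ee_pos: [0.5377, 0.0467, 0.0672]
contact_force: [0.1, 0.2, -0.9]
ee_pos: [0.5377, 0.0467, 0.0642]
contact_force: [-0.1, 0.0, -0.9]
ee_pos: [0.5378, 0.0467, 0.0629]
contact_force: [-0.5, -0.2, -1.3]
```

```bash
python3 -m crank '[-1,0,0.001,0,0,-1,0,0,0,0]'| grep -E "pos|force"
python3 -m crank '[-1,0,0.0007,0,0,-1,0,0,0,0]'| grep -E "pos|force"
```

```text
ee_pos: [0.5379, 0.0467, 0.0621]
contact_force: [0.4, -0.2, -0.1]
ee_pos: [0.5379, 0.0467, 0.062]
contact_force: [-4.0, -0.8, 8.1]
```

Contact is felt at z 0.062, as predicted. I'll release and rise.

```bash
python3 -m crank '[-0.8,0,-0.0005,0,0,-0.7,0,0,0,0,-0.6,0,0,0,0,-0.5,0,0,0,0,-0.4,0,0,0,0,-0.4,0,0,0,0]'| grep -E "pos|force|width"
python3 -m crank '[-0.4,0,-0.01,0,0,-0.4,0,-0.02,0,0,-0.4,0,-0.04,0,0,-0.4,0,-0.05,0,0,-0.4,0,-0.05,0,0,-0.4,0.02,-0.04,0,0,-0.4,0.02,0,0,0,-0.4,0.02,0,0,0,-0.4,0,0,0,0,-0.4,0,0,0,0]'
python3 - <<'E'
from h import *
from workcell import read_camera
a,b,c=[read_camera(n)["pixels"][:,:,::-1] for n in("wrist","side","scene")]
top=np.hstack([cv2.resize(a,(400,300)),cv2.resize(b,(400,300))])
cv2.imwrite("pics/end.png",np.vstack([top,np.hstack([cv2.resize(c[190:490,120:520],(400,300)),cv2.resize(b[190:310,280:440],(400,300))])]))
E
```

```text
ee_pos: [0.5378, 0.0467, 0.0618]
contact_force: [0.2, -0.4, -1.1]
gripper_width: 0.0252
time: 27.7
ee_pos: [0.4786, 0.0408, 0.2723]
tcp_rot: [[-0.995, 0.001, 0.099], [-0.099, 0.0, -0.995], [-0.001, -1.0, -0.0]]
contact_force: [0.3, 0.6, 0.1]
gripper_width: 0.0255
```

View pics/end.png

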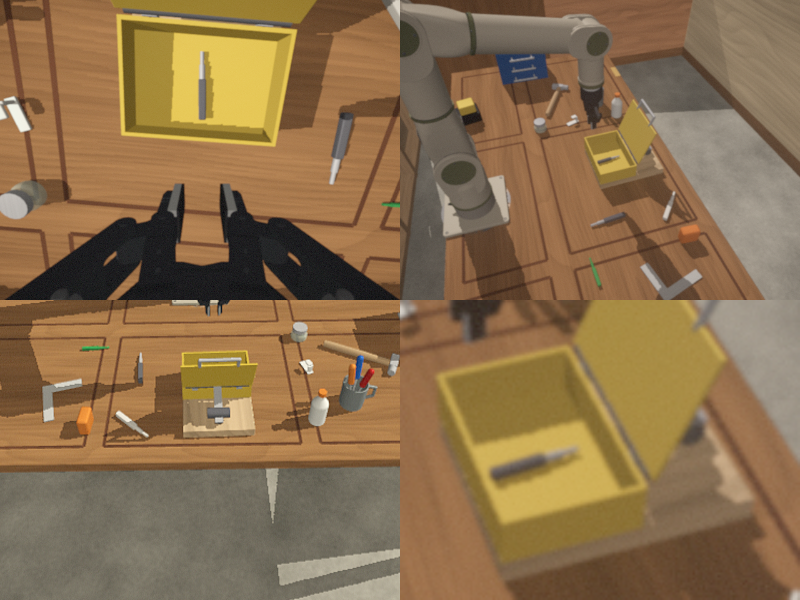

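The wrist panel shows the punch flat on the tray floor, (203,55) to (203,118). The lid is open on its rest, the other things look unmoved, and the gripper is clear. I'm handing the job in.

```bash
python3 -c "
from workcell import close_job; print(close_job())"
```

```text
the job is handed in; nothing more can be done
None
```

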